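# Turn a half-rubbed stone plate end for end in its hold-down jig

### The job

The stone plate in the hold-down jig is rubbed smooth except for the rough end that sits under the clamp bar. Swing the bar right open, slide the plate along its bed until it is out from beneath the bar, turn it end for end (same face up), slide it back smooth end first until it butts against the end stop, and swing the bar shut on it so that it is clamped with the rough end out in front, ready for rubbing. The stone is brittle, so do not drop it, and leave the things standing round about where they are.

Things in the scene. Friction and masses are not known exactly. Their poses are not given: they have to be found in the camera images.
- jig: Fixed wooden hold-down jig on a T-shaped plywood board 12 mm thick, 248 mm long, 124 mm wide at the rear, 70 mm in front. Origin on the bench under the bed; x runs along the bed from the open front (-x) to the end stop (+x), y towards the side where the red knob lies when shut, z up. The plate slides along x on a bed 40 mm above the bench. In front (x -104 to +36 mm) the bed is 36 mm wide: fingers fit beside the plate.
- rail_mouth (a point): Mouth between the two aluminium side rails, on the bed at jig x = +31 mm, y = 0, 40 mm above the bench. The rails stand on a rear block 92 mm wide, are 8 mm high and 64 mm apart, run along x from +31 to the stop at +95 mm, and are flared at the mouth.
- stop (a point): Point on the end stop's face that the middle of the plate's end touches when home: jig x = +95 mm, y = 0, 46 mm above the bench. A lip on the stop overhangs the plate's end by 11 mm, 14.8 mm above the bed: the plate cannot be lifted out there, it must slide.
- stone_plate: Loose stone plate 200 x 60 x 12 mm, about 0.33 kg, white and smooth but for the last 70 mm at its +x end, grey and saw-marked. Origin in the middle of its underside, x along its length, z up. At the start its x lies along the jig's, the rough end at or up to 7 mm short of the stop. A pencil line across the top 64 mm from the smooth end is level with the rail mouths when that end is home.
- rough_end (a point): Centre of the end face of the plate's grey rough end (100 mm from its middle, at half thickness).
- smooth_end (a point): Centre of the end face of the plate's white smooth end (100 mm from its middle, at half thickness).
- clamp_hinge (a point): Centre of the clamp bar's hinge pin: jig x = +61 mm, y = -48 mm, 63 mm above the bench. The pin lies along the jig's x axis.
- knob (a point): Centre of the red ball knob (34 mm diameter) at the free end of the clamp bar, 108 mm from the hinge pin. Shut, it is 63 mm above the bench at jig x = +61 mm, y = +60 mm, free all round; open, it stands above and a little beyond the hinge.
- clamp_bar (a joint): Angle (rad) of the steel clamp bar, 24 x 10 mm, rubber pad beneath. 0: shut, pad flat on the plate, bar along the jig's y (-0.12 with no plate). It grows as the knob swings up over the hinge, to 1.9, leaning back past upright. An over-centre spring presses it shut below about 0.9 (5 to 9 N to lift at the knob) and holds it open above. The ball may turn between the fingers as it swings.
- sanding_block: Cork sanding block, 56 x 100 x 28 mm, loose bystander. Origin in the middle of its underside.
- dust_brush: Flat wooden dusting brush, 187 mm long, 17 mm high, loose bystander. Origin in the middle of its underside.
- paint_tin: Round purple tin, 70 mm diameter, 112 mm high, loose bystander. Origin in the middle of its underside.

How it is judged (in metres and radians):
On the way, in this order (a step that is already met when the one before it is completed fails the run):
1. the clamp bar is swung right open (value of joint clamp_bar above 1.5 rad), for 0.2 s.
2. with the bar open, the plate has been slid along its bed until its rough end is clear of the bar (value of joint clamp_bar above 1.5 rad and x of rough_end in the frame of jig below 0.042 m and z of stone_plate in the frame of jig between 0.036 and 0.048 m and y of stone_plate in the frame of jig between -0.015 and 0.015 m), for 0.1 s.
3. the plate has been turned end for end and slid home, smooth end against the stop, the bar still open (value of joint clamp_bar above 1.5 rad and x of smooth_end in the frame of jig between 0.091 and 0.1 m and z of stone_plate in the frame of jig between 0.037 and 0.0425 m and y of stone_plate in the frame of jig between -0.005 and 0.005 m and angle between the x axis of stone_plate and the x axis of jig, either way round below 0.08 rad), for 0.2 s.
At the end, for the whole second after the job is handed in: Plate at rest on the bed, same face up, smooth end within 4 mm of the stop, rough end out in front, within 5 mm and 0.08 rad of the bed's centre line; clamp bar shut on it (within 0.04 rad of 0), pressing on it with over 1 N (value of joint clamp_bar between -0.04 and 0.04 rad and x of smooth_end in the frame of jig between 0.091 and 0.1 m and z of stone_plate in the frame of jig between 0.037 and 0.0425 m and y of stone_plate in the frame of jig between -0.005 and 0.005 m and angle between the x axis of stone_plate and the x axis of jig, either way round below 0.08 rad and angle between stone_plate's own z axis and vertical below 0.05 rad and linear speed of stone_plate below 0.01 m/s and velocity of joint clamp_bar below 0.1 rad/s and contact force between clamp_bar and stone_plate above 1 N); the robot touches nothing.
It fails at once if a bystander (sanding block, brush or tin) is shifted by more than 30 mm (distance of any of sanding_block, dust_brush, paint_tin from where it was at the start of the episode above 0.03 m).
It fails at once if the stone plate is dropped or flung (it moves faster than 0.9 m/s) (linear speed of stone_plate above 0.9 m/s).
It also fails if it takes over 72 s, if anything falls off the work surface, if the arm or the gripper's body presses on something with over 40 N, if the wrist force passes 120 N, or if a joint passes its speed limit or range.

### The arm

A 6-joint arm with a two-finger parallel gripper is mounted at the origin on the work surface; the furniture and walls round the work are solid. World frame = base frame: x ahead of the robot, y to its left, z up, the work surface at z = 0. Lengths are in mm, angles in degrees, forces in N, time in s.
With the tool pointing down it reaches from about 300 to 950 mm from the base axis. Payload 3.1 kg.
Tool frame: the origin (TCP) lies on the mounting face of the last link; the fingertips stand 173 mm ahead of it and the grasp point (between the pads) lies 155 mm ahead of it; z points along the fingers, y is the line along which they close (so a half turn about z gives the same grasp; the last joint's range is limited). The gripper opens to 85 mm and grips with 20 to 120 N. Pads are 22 mm wide; open, the fingers measure 114 mm over their backs; the gripper's body (76 mm by 85 mm) begins 54 mm behind the grasp point. The pads swing forward as they close: fully open they stand 13 mm farther back than shut.
Start: joints at [61.152, 17.653, 93.61, -0, 68.738, -3.994], TCP at [262.727, 567.105, 404.672] pointing down, gripper open.
Joint ranges: [-175.34, 175.34], [-45.06, 112.39], [2.9, 150.54], [-68.45, 248.45], [3.09, 151.38], [-168.51, 168.51]. Speed limits (degrees/s): [159.86, 159.86, 180, 180, 180, 180].

### API

Orientations are given as [roll, pitch, yaw] about the fixed x, y, z axes, in that order (R = Rz(yaw) Ry(pitch) Rx(roll)).
In Python, from workcell import robot, grab_frame gives the robot as it stands. The module is installed in compiled form; this text tells all that it offers.
- The arm moves only by the tool send_rows, never from a script. Its argument "series" is a list that holds one entry, the list of rows, each a list of 7 numbers: the closure in counts, from 0 (fully open) to 255 (shut), then the shift along the tool's x, y, z in mm, then the turn, a rotation vector about the tool's x, y, z in degrees. A call has 1 to 8 rows; each row shifts and turns the commanded pose from where the row before left it, along the tool's axes as they then stand; what a row does not reach is not made up. A row lasts 1/10 s, in which the tool goes at most 50 mm and 8.59 degrees, less where a joint would pass 70% of its speed; a pose out of reach is approached as far as the arm can. A call with a gripper value outside its range is refused whole. The fingers move at their own pace and stop on an object; "squeeze" is the grip in N (left out, the last holds). Time passes only in rows, so rows that do not move let the fingers close. It gives the time, the measured TCP pose, the force, the opening and the grip force at its end, in the units of the state.
- robot.get_state(): the state, without advancing time (a new reading comes with each control period).
- grab_frame(name): name is "scene" or "top" or "wrist"; returns a dict with "color" (480x640x3 uint8, blue, green, red), "K" (3x3 intrinsics, pixels), "origin" and "rotation" of the camera in the world; the wrist camera has in their place "tool_from_camera" (4x4, takes a point from camera to tool coordinates, whose origin is the TCP and whose axes are the flange's). Camera axes: x right, y up, looking along -z (the intrinsics and any distortion apply to the point x, -y, -z); pixel columns grow to the right and rows downward; lengths in mm; the calibration is good to about 2 mm. A picture is of the moment at which its call begins: read the wrist's pose just before it. There is no depth.
- robot.sign_off(): hands the job in; it is judged then, once.
The state is a dict: "time_s": time; "joint_positions": joint angles; "qvel": joint speeds; "tau": joint torques, N m; "eef_pos": TCP position; "tcp_rot": TCP orientation; "wrist_force": force on the tool from outside, world axes, zero at the start; "torque": the same for the moment, N m; "width": opening from 0.0 (shut) to 1.0 (fully open); "gripper_force": force on a finger pad.
Only numpy, scipy, OpenCV 4.12 (cv2) and the standard library are available. Lean on these libraries where they do the work, as an engineer would, in place of code of your own. Each camera call takes 0.05 s, during which the arm holds its last target. There are 200 camera calls.

## Working session

There is one attempt and no reset: what is moved stays moved. The work goes in short steps, Python scripts to look and compute and a tool call to move; the robot and the scene stay as the last step left them, time stands still between calls to the robot, and variables do not carry over. Pictures are saved under pics/ and viewed, at most 13 in all, crops included, and the job is handed in when it is done.

Besides the shell and the picture viewer there is one more tool, called after ">>>" by a JSON object that holds its "fn" and its "kwargs". send_rows: Moves the arm, as the interface text tells. Its arguments: {"type":"object","properties":{"series":{"type":"array"},"squeeze":{"type":"number"}},"required":["series"]}

```bash
mkdir -p pics; python3 - <<'E'
from workcell import robot, grab_frame
import cv2,numpy as np,pickle
print(robot.get_state())
for n in("top","scene"):
    f=grab_frame(n); cv2.imwrite(f"pics/{n}0.png",f["color"]); pickle.dump(f,open(f"{n}0.pkl","wb")); print(n,f["K"],f["origin"],f["rotation"],f.keys())
E
```

```text
{'time_s': 0.0, 'joint_positions': array([ 6.11510208e+01,  1.77044461e+01,  9.36914313e+01,  1.77496778e-03,
        6.87372393e+01, -3.99365360e+00]), 'qvel': array([-0.03461959, -0.06967843,  0.03285702, -0.00229558,  0.01901825,
        0.00079322]), 'tau': array([-4.21068944e-04, -4.15253127e+01, -2.76665354e+01,  1.95022068e-05,
        1.01763324e-02,  1.72855351e-05]), 'eef_pos': array([262.51679441, 566.71440772, 403.43136313]), 'tcp_rot': array([-1.79867322e+02, -1.09196630e-02,  1.55144016e+02]), 'wrist_force': array([0.28420578, 0.05237196, 0.81565949]), 'torque': array([0.0120132 , 0.01100072, 0.00722105]), 'gripper_force': 0.0, 'width': 1.0046318931097755}
top [[526.72320764   0.         311.25216656]
 [  0.         526.72320764 241.60619187]
 [  0.           0.           1.        ]] [316.89681008  52.75738591 909.98638769] [  8.45978648   0.78327506 -91.28492863] dict_keys(['color', 'K', 'origin', 'rotation'])
scene [[553.7998606    0.         324.52397784]
 [  0.         553.7998606  242.03646599]
 [  0.           0.           1.        ]] [-79.32677191 636.91377583 586.85321022] [  57.01418502    1.20776731 -138.75323427] dict_keys(['color', 'K', 'origin', 'rotation'])
```

View pics/top0.png

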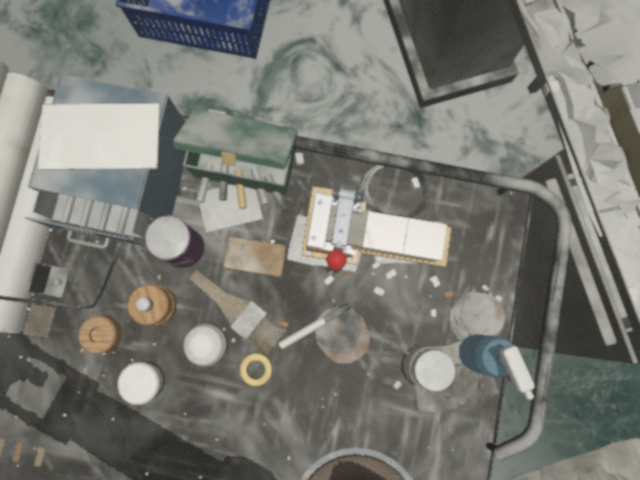

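View pics/scene0.png

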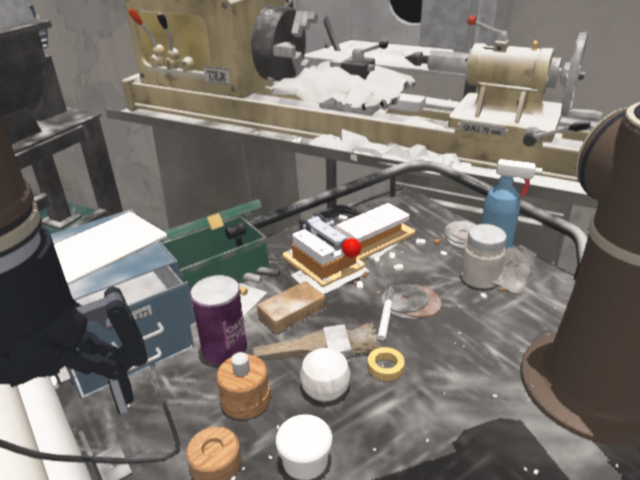

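The top view shows the jig with its front to the right, the red knob near (337,260), the plate from x≈320 to 450, and the tin, block and brush to the lower left. I'll zoom in to measure.

```bash
cat > h.py <<'E'
import numpy as np,cv2
from scipy.spatial.transform import Rotation as R
def rpy(a): return R.from_euler("xyz",a,degrees=True).as_matrix()
def cam(f,st=None):
    if "origin" in f: return rpy(f["rotation"]),np.array(f["origin"])
    T=np.array(f["tool_from_camera"]); Rt=rpy(st["tcp_rot"])
    return Rt@T[:3,:3], Rt@T[:3,3]+st["eef_pos"]
def back(f,px,z,st=None):
    Rc,o=cam(f,st); K=f["K"]
    px=np.atleast_2d(px).astype(float)
    d=np.c_[(px[:,0]-K[0,2])/K[0,0],-(px[:,1]-K[1,2])/K[1,1],-np.ones(len(px))]@Rc.T
    return o+d*((z-o[2])/d[:,2])[:,None]
def proj(f,P,st=None):
    Rc,o=cam(f,st); K=f["K"]; c=(np.atleast_2d(P)-o)@Rc
    return np.c_[K[0,2]-K[0,0]*c[:,0]/c[:,2],K[1,2]+K[1,1]*c[:,1]/c[:,2]]
E
python3 - <<'E'
import pickle,cv2,numpy as np
from h import *
f=pickle.load(open("top0.pkl","rb")); im=f["color"].astype(int)
cv2.imwrite("pics/crop0.png",cv2.resize(f["color"][170:280,285:465],None,fx=4.4,fy=4.4,interpolation=cv2.INTER_CUBIC))
m=(im[...,2]>120)&(im[...,1]<70)&(im[...,0]<70); m[:200]=0;m[300:]=0;m[:,:300]=0;m[:,380:]=0
ys,xs=np.nonzero(m); print(len(xs),xs.mean(),ys.mean(),back(f,[xs.mean(),ys.mean()],63))
w=((im.min(2)>175)).astype(np.uint8); w[:190]=0;w[275:]=0;w[:,:355]=0;w[:,460:]=0
n,l,s,c=cv2.connectedComponentsWithStats(w); i=1+s[1:,4].argmax(); print(s[i],c[i])
ys,xs=np.nonzero(l==i); r=cv2.minAreaRect(np.c_[xs,ys].astype(np.float32)); b=cv2.boxPoints(r); print(r,b,back(f,b,52))
E
```

```text
193 335.4041450777202 260.3834196891192 [[411.48173468  23.16867263  63.        ]]
[ 363  211   84   49 2903] [404.80296245 235.47227007]
((404.8648681640625, 235.310791015625), (81.04869842529297, 36.49657440185547), 9.462322235107422) [[361.8919  246.64864]
 [367.8919  210.64864]
 [447.83783 223.97295]
 [441.83783 259.97296]] [[ 434.34561941  -21.34667735   52.        ]
 [ 494.3638659   -33.48923786   52.        ]
 [ 468.635897   -164.25973669   52.        ]
 [ 409.22163796 -150.89014431   52.        ]]
```

View pics/crop0.png

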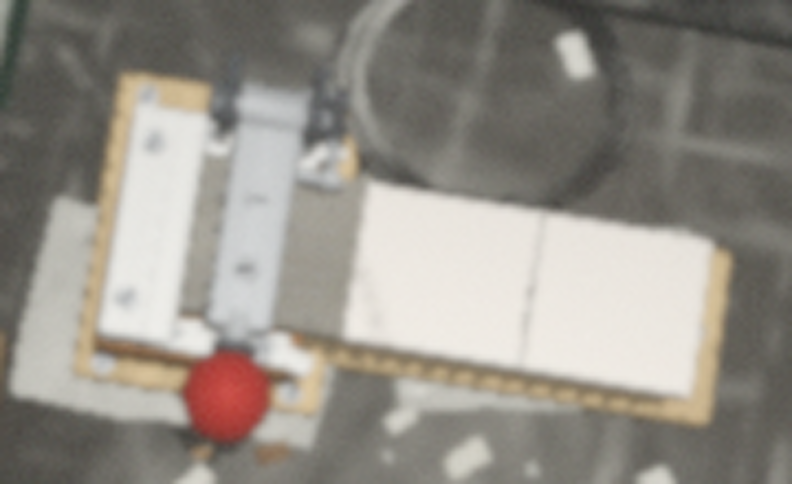

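The zoom gives jig yaw ≈ 79°, origin ≈ (458,-48), knob (411,23) and plate centre ≈ (458,-58). These agree with each other and with the given sizes: the white part measures 133 x 61 against 130 x 60. I'll go above the knob, and meanwhile triangulate the height of the steel tube behind it.

>>> {"fn": "send_rows", "kwargs": {"series": [[[0,-30,-36,0,0,0,0],[0,-30,-36,0,0,0,0],[0,-30,-36,0,0,0,0],[0,-30,-36,0,0,0,0],[0,-30,-36,0,0,0,0],[0,-30,-36,0,0,0,0],[0,-30,-36,0,0,0,0],[0,-30,-36,0,0,0,0]]], "squeeze": 60}}

```text
time_s: 0.9
eef_pos: [359.2, 203.1, 404.4]
tcp_rot: [-180.0, 0.0, 155.2]
wrist_force: [1.2, -0.6, 0.6]
width: 0.995
gripper_force: 0.0
```

>>> {"fn": "send_rows", "kwargs": {"series": [[[90,-30,-36,0,0,0,0],[90,-30,-36,0,0,0,0],[90,-30,-36,0,0,0,0],[90,-30,-36,0,0,0,0],[90,0,0,30,0,0,-7],[90,0,0,30,0,0,-7],[90,0,0,30,0,0,0],[90,0,0,0,0,0,0]]]}}

```text
time_s: 1.7
eef_pos: [405.1, 23.6, 310.7]
tcp_rot: [-179.9, -0.6, 169.1]
wrist_force: [-0.9, -0.1, -0.0]
width: 0.648
gripper_force: 0.0
```

```bash
python3 - <<'E'
from workcell import robot, grab_frame
import cv2,numpy as np
from h import *
st=robot.get_state(); f=grab_frame("wrist"); cv2.imwrite("pics/w1.png",f["color"])
print(st["time_s"],st["eef_pos"],st["tcp_rot"],st["joint_positions"],st["width"])
im=f["color"].astype(int); m=(im[...,2]>110)&(im[...,1]<70)&(im[...,0]<70); ys,xs=np.nonzero(m)
print(len(xs),xs.mean(),ys.mean(),back(f,[xs.mean(),ys.mean()],63,st), f["tool_from_camera"])
u=np.array([.191,.982,0]);v=np.array([-.982,.191,0]);o=np.array([458.5,-48,0])
for a in [(-110,-30,52),(-110,30,52),(31,0,40),(95,0,46)]: print(a,proj(f,o+a[0]*u+a[1]*v+[0,0,a[2]],st))
E
```

```text
1.7 [405.07976152  23.60873332 310.72215984] [-179.91801825   -0.58930856  169.08728158] [-2.81930349e+00  3.18883096e-01  1.26050340e+02  2.21924483e-03
  5.42257580e+01 -8.19083134e+01] 0.6478581962667344
1583 316.20467466835123 268.0871762476311 [[415.52769384  21.75831893  63.        ]] [[ 1.32497620e-03  9.65221698e-01  2.61429374e-01  6.53138300e+01]
 [ 9.99999105e-01 -1.23037174e-03 -5.25547329e-04 -9.80284427e-01]
 [-1.85614371e-04  2.61429837e-01 -9.65222464e-01  3.20690308e+01]
 [ 0.00000000e+00  0.00000000e+00  0.00000000e+00  1.00000000e+00]]
(-110, -30, 52) [[ 66.303934   380.37128986]]
(-110, 30, 52) [[ 51.36561978 299.00987792]]
(31, 0, 40) [[273.52436643 332.6119342 ]]
(95, 0, 46) [[366.97185965 337.32125489]]
```

View pics/w1.png

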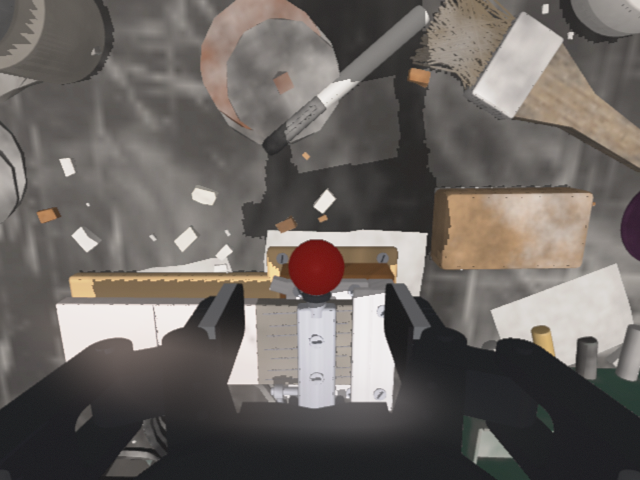

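The wrist view shows the knob at (316,268) between the open fingers. The bar is vertical in the image, so the yaw is right, and the block and brush are well clear. I'll re-measure now that the arm has settled.

```bash
cat > knob.py <<'E'
from workcell import robot, grab_frame
import numpy as np
from h import *
for k in range(2):
    st=robot.get_state(); f=grab_frame("wrist")
    im=f["color"].astype(int); m=(im[...,2]>110)&(im[...,1]<70)&(im[...,0]<70); ys,xs=np.nonzero(m)
print(st["time_s"],st["eef_pos"],st["tcp_rot"])
print(len(xs),back(f,[xs.mean(),ys.mean()],63,st))
E
python3 knob.py
```

```text
1.8 [407.58609887  23.80113989 314.50021866] [-1.79983742e+02 -9.90117091e-02  1.69135136e+02]
1444 [[415.24568692  21.58224353  63.        ]]
```

>>> {"fn": "send_rows", "kwargs": {"series": [[[90,-3,0,30,0,0,0],[90,-3,0,30,0,0,0],[90,0,0,25,0,0,0],[90,0,0,12,0,0,0],[255,0,0,0,0,0,0],[255,0,0,0,0,0,0],[255,0,0,0,0,0,0],[255,0,0,0,0,0,0]]], "squeeze": 40}}

```text
time_s: 2.65
eef_pos: [414.2, 22.6, 218.7]
tcp_rot: [180.0, 0.1, 169.1]
wrist_force: [-1.1, 0.3, 0.6]
width: 0.371
gripper_force: 40.1
```

>>> {"fn": "send_rows", "kwargs": {"series": [[[255,-1.2,0,-16.1,0,0,0],[255,-3.6,0,-15.8,0,0,0],[255,-5.9,0,-15.1,0,0,0],[255,-8.1,0,-14,0,0,0]]]}}

```text
time_s: 3.05
eef_pos: [431.2, 19.3, 278.7]
tcp_rot: [180.0, -0.1, 169.1]
wrist_force: [0.9, 0.4, -8.5]
width: 0.372
gripper_force: 40.3
```

>>> {"fn": "send_rows", "kwargs": {"series": [[[255,-10.1,0,-12.6,0,0,0],[255,-11.9,0,-11,0,0,0],[255,-13.4,0,-9.1,0,0,0],[255,-14.6,0,-7,0,0,0],[255,-15.5,0,-4.7,0,0,0],[255,-16,0,-2.4,0,0,0],[255,-16.2,0,0.1,0,0,0],[255,-16,0,2.5,0,0,0]]]}}

```text
time_s: 3.85
eef_pos: [545.5, -2.4, 324.8]
tcp_rot: [180.0, 0.3, 169.1]
wrist_force: [1.2, -0.5, 0.7]
width: 0.0
gripper_force: 0.8
```

>>> {"fn": "send_rows", "kwargs": {"series": [[[255,0,0,0,0,0,0],[90,0,0,0,0,0,0],[90,0,0,0,0,0,0],[60,0,0,0,0,0,0],[60,0,0,0,0,0,0],[60,0,0,-20,0,0,0],[60,0,0,-40,0,0,0],[60,0,0,0,0,0,0]]]}}

```text
time_s: 4.65
eef_pos: [545.3, -2.3, 388.0]
tcp_rot: [179.9, 0.5, 169.2]
wrist_force: [1.0, 0.0, 1.0]
width: 0.767
gripper_force: 0.0
```

```bash
python3 - <<'E'
from workcell import robot, grab_frame
import cv2,numpy as np
from h import *
st=robot.get_state(); f=grab_frame("scene"); a=f["color"]; im=a.astype(int)
print(st["time_s"],st["eef_pos"],st["tcp_rot"],st["joint_positions"])
cv2.imwrite("pics/s2.png",cv2.resize(a[140:300,230:470],None,fx=3,fy=3))
m=(im[...,2]>120)&(im[...,1]<60)&(im[...,0]<60); m[:120]=0;m[300:]=0;m[:,:280]=0;m[:,430:]=0
ys,xs=np.nonzero(m);print(len(xs),xs.mean(),ys.mean())
h=np.array([458.5,-48,63])+61*np.array([.191,.982,0])-48*np.array([-.982,.191,0])
for t in(0,1.5,1.8,1.9):print(t,proj(f,h+108*np.cos(t)*np.array([-.982,.191,0])+[0,0,108*np.sin(t)]))
E
```

```text
4.65 [545.27807251  -2.27705229 388.02597967] [179.94362481   0.48847402 169.15799847] [-4.81616921e+00  9.74797680e+00  1.05468641e+02  5.31165834e-03
  6.42916889e+01 -8.39766916e+01]
216 299.4259259259259 164.875
0 [[351.95715634 248.75763159]]
1.5 [[314.62628122 171.60058834]]
1.8 [[303.69502555 166.80097333]]
1.9 [[300.33308571 166.40864248]]
```

View pics/s2.png

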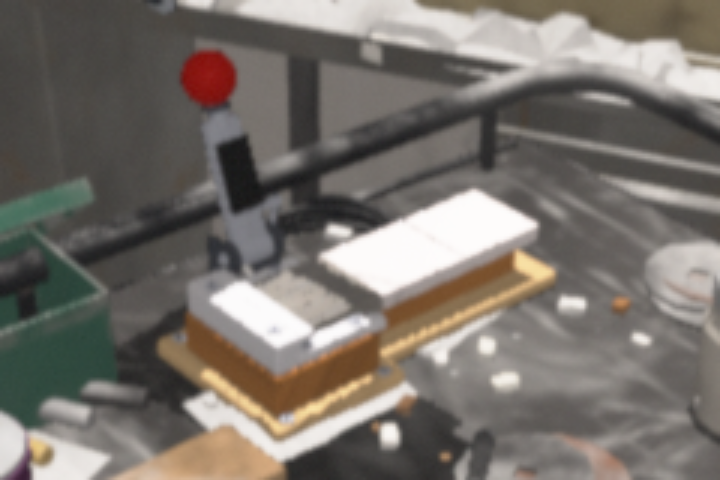

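The bar stands fully open at about 1.9 rad: the knob is at full-frame (299,165) against a predicted (300,166). Nothing else has moved. I'll go above the plate's centre and turn the fingers across it.

>>> {"fn": "send_rows", "kwargs": {"series": [[[20,25,-24,0,0,0,0],[10,25,-24,0,0,0,0],[0,24,-22,0,0,0,0],[0,0,0,0,0,0,8.2],[0,0,0,0,0,0,8.2],[0,0,0,10,0,0,8.2],[0,0,0,20,0,0,8.2],[0,0,0,20,0,0,8.2]]], "squeeze": 60}}

```text
time_s: 5.5
eef_pos: [456.9, -56.8, 331.3]
tcp_rot: [-179.9, -0.1, 127.8]
wrist_force: [-0.5, 0.4, -0.1]
width: 1.0
gripper_force: 0.0
```

>>> {"fn": "send_rows", "kwargs": {"series": [[[0,0,0,20,0,0,8.2],[0,0,0,20,0,0,8.2],[0,0,0,0,0,0,8.2],[0,0,0,0,0,0,8.2],[0,0,0,0,0,0,8.2],[0,0,0,0,0,0,8.1],[0,0,0,0,0,0,0],[0,0,0,0,0,0,0]]]}}

```text
time_s: 6.3
eef_pos: [457.1, -56.9, 292.0]
tcp_rot: [-179.9, -0.0, 79.2]
wrist_force: [-0.0, -0.2, 0.5]
width: 1.002
gripper_force: 0.0
```

```bash
python3 - <<'E'
from workcell import robot, grab_frame
import cv2,numpy as np
from h import *
st=robot.get_state(); f=grab_frame("wrist"); cv2.imwrite("pics/w3.png",f["color"])
print(st["time_s"],st["eef_pos"],st["tcp_rot"],st["joint_positions"],st["width"])
u=np.array([.191,.982,0]);v=np.array([-.982,.191,0]);o=np.array([460,-49,0])
for a in [(-110,-30,52),(-110,30,52),(20,-30,52),(20,30,52)]: print(a,proj(f,o+a[0]*u+a[1]*v+[0,0,a[2]],st))
E
```

```text
6.3 [457.13276033 -56.86645355 291.9738068 ] [-1.79860319e+02 -5.41518334e-03  7.92171009e+01] [-1.25099792e+01  8.21611324e+00  1.20149211e+02  1.53124255e-03
  5.17744562e+01 -1.72803567e+00] 1.0022282796615594
(-110, -30, 52) [[361.79164567 402.87993596]]
(-110, 30, 52) [[267.94953364 402.35815936]]
(20, -30, 52) [[370.73137597 201.87143784]]
(20, 30, 52) [[261.77688905 201.2772506 ]]
```

View pics/w3.png

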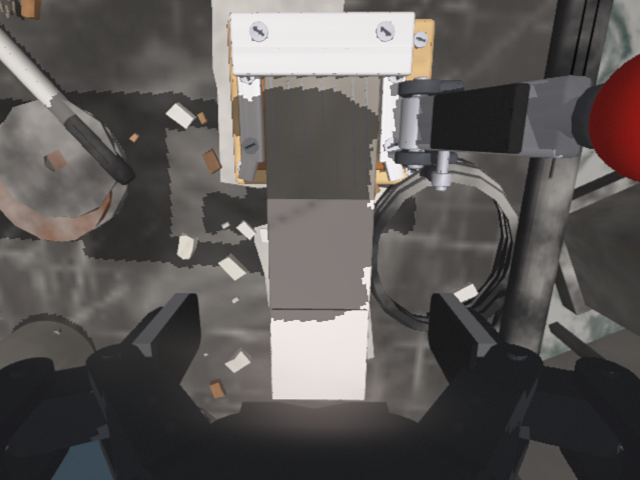

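The plate is at columns 267–373 in this view, with the rough boundary at row 198 and the smooth end at row 400. That is about 3 mm to tool +y of the fingers' middle. The steel tube runs to the right (column ~545), so I'll keep the swing towards the robot. Descend and grip.

>>> {"fn": "send_rows", "kwargs": {"series": [[[0,0,3,30,0,0,0],[0,0,0,30,0,0,0],[0,0,0,25,0,0,0],[0,0,0,12,0,0,0],[0,0,0,0,0,0,0],[100,0,0,0,0,0,0],[100,0,0,0,0,0,0],[100,0,0,0,0,0,0]]], "squeeze": 60}}

```text
time_s: 7.15
eef_pos: [461.6, -57.8, 197.4]
tcp_rot: [179.9, 0.0, 79.1]
wrist_force: [-1.3, 0.0, 3.8]
width: 0.691
gripper_force: 66.0
```

>>> {"fn": "send_rows", "kwargs": {"series": [[[110,-6,0,0,0,0,0],[110,-10,0,0,0,0,0],[110,-12,0,0,0,0,0],[110,-12,0,0,0,0,0],[110,-12,0,0,0,0,0],[110,-10,0,0,0,0,0],[110,-5,0,0,0,0,0],[110,0,0,0,0,0,0]]]}}

```text
time_s: 7.95
eef_pos: [449.1, -124.2, 197.4]
tcp_rot: [179.8, -0.0, 79.0]
wrist_force: [-0.8, 0.9, 6.0]
width: 0.687
gripper_force: 66.2
```

```bash
python3 - <<'E'
from workcell import robot, grab_frame
import cv2,numpy as np
from h import *
st=robot.get_state(); print(st["time_s"],st["eef_pos"],st["wrist_force"],st["width"])
f=grab_frame("top"); a=f["color"]; im=a.astype(int)
cv2.imwrite("pics/t4.png",cv2.resize(a[130:330,280:520],None,fx=3,fy=3))
u=np.array([.191,.982,0]);v=np.array([-.982,.191,0]);o=np.array([460,-49,0])
for a in [(-167,0,52),(33,0,52),(61,60,63)]: print(a,proj(f,o+a[0]*u+a[1]*v+[0,0,a[2]]))
E
```

```text
7.95 [ 449.08456393 -124.20590907  197.37667499] [-0.83774548  0.87958353  6.02613236] 0.686545275883255
(-167, 0, 52) [[479.17841183 247.60421592]]
(33, 0, 52) [[358.30420661 227.55636611]]
(61, 60, 63) [[335.88064758 259.60333694]]
```

View pics/t4.png

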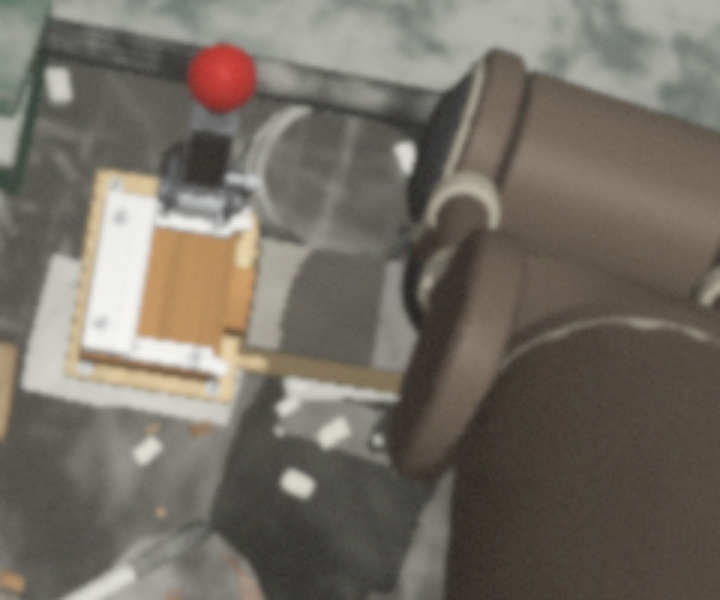

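The top view shows the bar open, and the rough end at crop x≈250 (jig x ≈ +25 mm), so it is clear. Now I'll lift the plate and shift it towards the robot. Joint 6 can't do 180° in one go from here (−4° would become −184°), so I'll turn 150°, set the plate down skewed on the bed, regrip half a turn round, and finish the last 30°.

>>> {"fn": "send_rows", "kwargs": {"series": [[[120,0,0,-8,0,0,0],[120,0,0,-15,0,0,0],[120,0,-4,-22,0,0,0],[120,0,-10,-24,0,0,0],[120,0,-12,-20,0,0,0],[120,0,-10,-15,0,0,-3],[120,0,-5,-6,0,0,-5],[120,0,0,0,0,0,-7]]], "squeeze": 80}}

```text
time_s: 8.8
eef_pos: [406.8, -115.8, 306.7]
tcp_rot: [180.0, 0.0, 94.3]
wrist_force: [1.3, 0.5, -4.4]
width: 0.684
gripper_force: 87.1
```

>>> {"fn": "send_rows", "kwargs": {"series": [[[120,0,0,0,0,0,-8],[120,0,0,0,0,0,-8],[120,0,0,0,0,0,-8],[120,0,0,0,0,0,-8],[120,0,0,0,0,0,-8],[120,0,0,0,0,0,-8],[120,0,0,0,0,0,-8],[120,0,0,0,0,0,-8]]]}}

```text
time_s: 9.6
eef_pos: [407.0, -115.7, 305.4]
tcp_rot: [-180.0, -0.1, 158.4]
wrist_force: [-0.1, 0.1, -4.3]
width: 0.685
gripper_force: 87.1
```

>>> {"fn": "send_rows", "kwargs": {"series": [[[120,0,0,0,0,0,-8],[120,0,0,0,0,0,-8],[120,0,0,0,0,0,-8],[120,0,0,0,0,0,-8],[120,0,0,0,0,0,-8],[120,0,0,0,0,0,-8],[120,0,0,0,0,0,-8],[120,0,0,0,0,0,-6]]]}}

```text
time_s: 10.4
eef_pos: [407.0, -115.7, 305.4]
tcp_rot: [179.9, -0.1, -139.7]
wrist_force: [-0.5, -0.9, -4.9]
width: 0.684
gripper_force: 87.1
```

>>> {"fn": "send_rows", "kwargs": {"series": [[[120,0,0,0,0,0,-5],[120,0,0,0,0,0,-3],[120,0,0,0,0,0,0]]]}}

```text
time_s: 10.7
eef_pos: [407.1, -115.7, 305.5]
tcp_rot: [179.9, -0.0, -132.0]
wrist_force: [0.4, -0.5, -4.6]
width: 0.681
gripper_force: 87.1
```

```bash
python3 - <<'E'
from workcell import robot, grab_frame
import cv2
from h import *
st=robot.get_state(); print(st["time_s"],st["eef_pos"],st["tcp_rot"],st["joint_positions"],st["wrist_force"],st["torque"],st["width"])
f=grab_frame("scene"); cv2.imwrite("pics/s5.png",cv2.resize(f["color"][120:320,250:510],None,fx=2.6,fy=2.6))
E
```

```text
10.7 [ 407.09389904 -115.7276691   305.48792605] [ 1.79940136e+02 -3.86811944e-02 -1.31951536e+02] [-2.17633373e+01  2.73012146e+00  1.24310104e+02 -1.95826201e-02
  5.30293110e+01 -1.59799995e+02] [ 0.4352769  -0.45998912 -4.63295811] [-0.00166326  0.0131732  -0.01409043] 0.6812919715304503
```

View pics/s5.png

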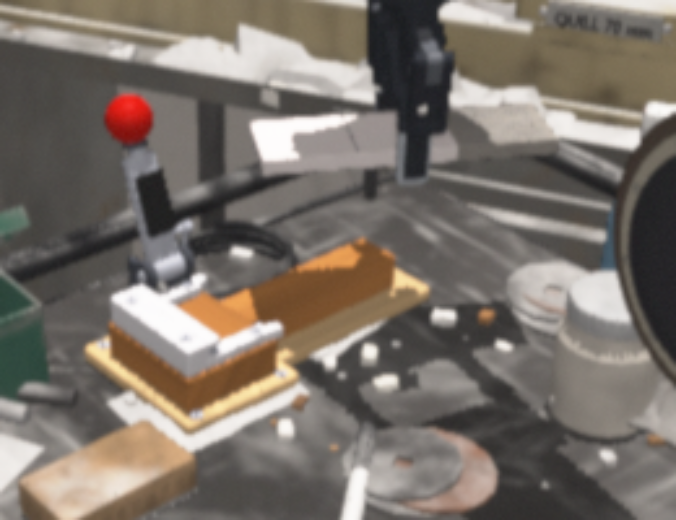

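The plate is level, with its white smooth end now pointing at the jig and still about 31° short of aligned. I'll turn 9° more, then lay it skewed on the bed.

>>> {"fn": "send_rows", "kwargs": {"series": [[[120,-5.3,-13.5,0,0,0,0],[120,-5.3,-13.5,0,0,0,0],[120,-5.2,-13.5,10,0,0,0],[120,0,0,20,0,0,-3],[120,0,0,20,0,0,-3],[120,0,0,20,0,0,-3],[120,0,0,15,0,0,0],[120,0,0,8,0,0,0]]]}}

```text
time_s: 11.55
eef_pos: [447.9, -130.2, 211.4]
tcp_rot: [179.8, -0.1, -123.0]
wrist_force: [0.4, 0.0, -4.6]
width: 0.682
gripper_force: 87.1
```

>>> {"fn": "send_rows", "kwargs": {"series": [[[120,0,0,6,0,0,0],[120,0,0,4,0,0,0],[120,0,0,3,0,0,0],[120,0,0,2,0,0,0],[120,0,0,0,0,0,0]]]}}

```text
time_s: 12.05
eef_pos: [449.0, -130.6, 198.1]
tcp_rot: [-180.0, -0.1, -123.0]
wrist_force: [-0.1, -0.4, -3.8]
width: 0.686
gripper_force: 87.1
```

>>> {"fn": "send_rows", "kwargs": {"series": [[[120,0,0,1,0,0,0],[120,0,0,1,0,0,0]]]}}

```text
time_s: 12.25
eef_pos: [449.3, -130.7, 197.4]
tcp_rot: [180.0, -0.1, -123.0]
wrist_force: [-6.7, 1.6, 17.0]
width: 0.685
gripper_force: 89.5
```

>>> {"fn": "send_rows", "kwargs": {"series": [[[60,0,0,0,0,0,0],[0,0,0,0,0,0,0],[0,0,0,0,0,0,0],[0,0,0,-20,0,0,0],[0,0,0,-30,0,0,0],[0,0,0,0,0,0,8.5],[0,0,0,0,0,0,8.5],[0,0,0,0,0,0,8.5]]], "squeeze": 60}}

```text
time_s: 13.05
eef_pos: [449.1, -130.6, 246.4]
tcp_rot: [-179.9, -0.0, -148.8]
wrist_force: [-0.3, -0.6, 0.5]
width: 1.001
gripper_force: 0.0
```

>>> {"fn": "send_rows", "kwargs": {"series": [[[0,0,0,0,0,0,8.5],[0,0,0,0,0,0,8.5],[0,0,0,0,0,0,8.5],[0,0,0,0,0,0,8.5],[0,0,0,0,0,0,8.5],[0,0,0,0,0,0,8.5],[0,0,0,0,0,0,8.5],[0,0,0,0,0,0,8.5]]]}}

```text
time_s: 13.85
eef_pos: [449.0, -130.5, 246.0]
tcp_rot: [-179.9, 0.0, 143.2]
wrist_force: [-0.2, 0.9, 0.1]
width: 1.002
gripper_force: 0.0
```

>>> {"fn": "send_rows", "kwargs": {"series": [[[0,0,0,0,0,0,8.5],[0,0,0,0,0,0,8.5],[0,0,0,0,0,0,8.5],[0,0,0,0,0,0,8.5],[0,0,0,0,0,0,8.5],[0,0,0,0,0,0,8.5],[0,0,0,0,0,0,8.5],[0,0,0,0,0,0,8.5]]]}}

```text
time_s: 14.65
eef_pos: [449.0, -130.5, 246.0]
tcp_rot: [180.0, 0.1, 75.2]
wrist_force: [0.3, 0.1, 0.6]
width: 0.996
gripper_force: 0.0
```

>>> {"fn": "send_rows", "kwargs": {"series": [[[0,0,0,0,0,0,8.5],[0,0,0,0,0,0,1.5],[0,0,0,0,0,0,0]]]}}

```text
time_s: 14.95
eef_pos: [448.9, -130.5, 245.9]
tcp_rot: [180.0, 0.1, 65.6]
wrist_force: [-0.3, -0.1, -0.7]
width: 1.002
gripper_force: 0.0
```

```bash
python3 - <<'E'
from workcell import robot, grab_frame
import cv2
from h import *
st=robot.get_state(); print(st["time_s"],st["eef_pos"],st["tcp_rot"],st["joint_positions"],st["wrist_force"],st["width"])
f=grab_frame("wrist"); cv2.imwrite("pics/w6.png",f["color"])
E
```

```text
14.95 [ 448.93435078 -130.52411161  245.93294143] [1.79978672e+02 7.15568036e-02 6.56273658e+01] [-2.15276658e+01  1.35866820e+01  1.20562542e+02 -1.01109618e-01
  4.58330699e+01  2.91539212e+00] [-0.28841985 -0.09065704 -0.66897222] 1.0015690697514537
```

View pics/w6.png

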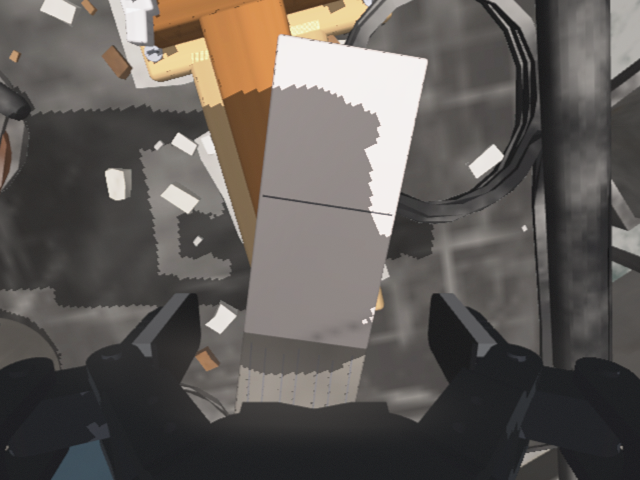

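The plate lies skewed on the bed, smooth end up-left in the image. The pencil line runs (262,196)–(392,215), so it is about 8.5° off the fingers, which matches my short turn. I'll turn the rest, grip, lift slightly, and square it up.

>>> {"fn": "send_rows", "kwargs": {"series": [[[0,0,0,0,0,0,8.5],[0,0,0,20,0,0,0],[0,0,0,18,0,0,0],[0,0,0,9,0,0,0],[0,0,0,0,0,0,0],[120,0,0,0,0,0,0],[120,0,0,0,0,0,0],[120,0,0,0,0,0,0]]], "squeeze": 60}}

```text
time_s: 15.8
eef_pos: [449.5, -130.8, 200.0]
tcp_rot: [179.9, 0.0, 57.0]
wrist_force: [-0.7, -0.2, 3.1]
width: 0.685
gripper_force: 65.8
```

>>> {"fn": "send_rows", "kwargs": {"series": [[[120,0,0,-5,0,0,0],[120,0,0,-7,0,0,0],[120,0,0,0,0,0,-5],[120,0,0,0,0,0,-6],[120,0,0,0,0,0,-6],[120,0,0,0,0,0,-5],[120,0,0,0,0,0,0]]]}}

```text
time_s: 16.5
eef_pos: [448.5, -130.4, 211.0]
tcp_rot: [-180.0, 0.1, 79.0]
wrist_force: [0.1, 0.3, -4.3]
width: 0.688
gripper_force: 65.8
```

```bash
python3 - <<'E'
from workcell import robot, grab_frame
import cv2
from h import *
st=robot.get_state(); print(st["time_s"],st["eef_pos"],st["tcp_rot"],st["wrist_force"],st["width"])
f=grab_frame("wrist"); cv2.imwrite("pics/w7.png",f["color"])
E
```

```text
16.5 [ 448.54767315 -130.40883376  210.98769629] [-1.79963537e+02  6.74268489e-02  7.89953789e+01] [ 0.11175932  0.27605697 -4.26988592] 0.6879871569281027
```

View pics/w7.png

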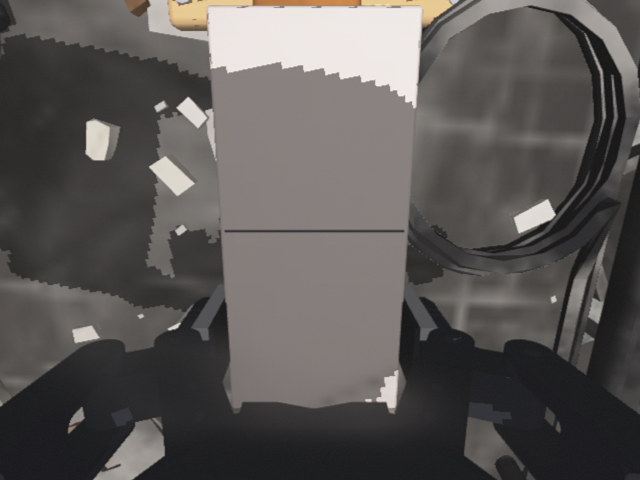

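The plate is square in the grip, with the pencil line level and the smooth end facing the rails. I'll lower it and slide it in.

>>> {"fn": "send_rows", "kwargs": {"series": [[[120,0,-0.6,5,0,0,0],[120,0,0,4,0,0,0],[120,0,0,2,0,0,0],[120,5,0,0,0,0,0],[120,8,0,0,0,0,0],[120,8,0,0,0,0,0],[120,8,0,0,0,0,0],[120,8,0,0,0,0,0]]]}}

```text
time_s: 17.35
eef_pos: [455.3, -93.9, 200.0]
tcp_rot: [-179.9, 0.2, 79.1]
wrist_force: [-3.0, -2.9, 2.0]
width: 0.687
gripper_force: 66.4
```

>>> {"fn": "send_rows", "kwargs": {"series": [[[120,8,0,0,0,0,0],[120,8,0,0,0,0,0],[120,8,0,0,0,0,0],[120,4,0,0,0,0,0],[120,0,0,0,0,0,0]]]}}

```text
time_s: 17.85
eef_pos: [460.6, -65.7, 200.0]
tcp_rot: [-179.9, 0.1, 79.1]
wrist_force: [-1.9, -0.3, 3.5]
width: 0.688
gripper_force: 66.7
```

>>> {"fn": "send_rows", "kwargs": {"series": [[[120,4,0,0,0,0,0],[120,3,0,0,0,0,0],[120,0,0,0,0,0,0]]]}}

```text
time_s: 18.15
eef_pos: [461.8, -59.7, 200.0]
tcp_rot: [-179.9, 0.1, 79.1]
wrist_force: [-3.6, -4.3, 3.4]
width: 0.69
gripper_force: 66.8
```

>>> {"fn": "send_rows", "kwargs": {"series": [[[120,2,0,0,0,0,0],[120,0,0,0,0,0,0]]]}}

```text
time_s: 18.35
eef_pos: [462.1, -58.0, 200.0]
tcp_rot: [-179.9, 0.1, 79.1]
wrist_force: [-3.7, -4.0, 3.6]
width: 0.69
gripper_force: 66.8
```

>>> {"fn": "send_rows", "kwargs": {"series": [[[120,2,0,0,0,0,0],[120,0,0,0,0,0,0]]]}}

```text
time_s: 18.55
eef_pos: [462.5, -56.1, 200.0]
tcp_rot: [-179.9, 0.1, 79.1]
wrist_force: [-4.3, -4.4, 4.9]
width: 0.686
gripper_force: 66.8
```

>>> {"fn": "send_rows", "kwargs": {"series": [[[120,2,0,0,0,0,0],[120,0,0,0,0,0,0]]]}}

```text
time_s: 18.75
eef_pos: [462.8, -54.2, 200.0]
tcp_rot: [-179.9, 0.2, 79.1]
wrist_force: [-4.1, -4.8, 5.0]
width: 0.692
gripper_force: 66.8
```

>>> {"fn": "send_rows", "kwargs": {"series": [[[120,2,0,0,0,0,0],[120,0,0,0,0,0,0]]]}}

```text
time_s: 18.95
eef_pos: [463.2, -52.9, 200.0]
tcp_rot: [-179.9, 0.3, 79.1]
wrist_force: [-5.2, -9.1, 4.9]
width: 0.692
gripper_force: 66.7
```

>>> {"fn": "send_rows", "kwargs": {"series": [[[120,2,0,0,0,0,0],[120,0,0,0,0,0,0]]]}}

```text
time_s: 19.15
eef_pos: [463.4, -52.3, 200.0]
tcp_rot: [-179.9, 0.4, 79.3]
wrist_force: [-6.3, -17.2, 3.4]
width: 0.685
gripper_force: 66.7
```

The force rises to 17 N, so the plate has butted against the stop. I'll release, rise, and check.

>>> {"fn": "send_rows", "kwargs": {"series": [[[120,1,0,0,0,0,0],[60,0,0,0,0,0,0],[0,0,0,0,0,0,0],[0,0,0,0,0,0,0],[0,0,0,-30,0,0,0],[0,0,0,-45,0,0,0],[0,0,0,-45,0,0,0],[0,0,0,0,0,0,0]]]}}

```text
time_s: 19.95
eef_pos: [467.6, -48.8, 326.3]
tcp_rot: [179.2, 0.0, 79.0]
wrist_force: [1.1, -1.0, 0.2]
width: 1.004
gripper_force: 0.0
```

```bash
python3 - <<'E'
from workcell import robot, grab_frame
import cv2
from h import *
st=robot.get_state(); print(st["time_s"],st["eef_pos"],st["tcp_rot"],st["joint_positions"],st["width"])
f=grab_frame("wrist"); cv2.imwrite("pics/w8.png",f["color"])
E
```

```text
19.95 [467.58251578 -48.76943957 326.34340433] [1.79172382e+02 2.64040145e-02 7.90274980e+01] [-1.12567969e+01  5.84658127e+00  1.17989376e+02 -2.71056865e-02
  5.53363066e+01 -2.69230085e-01] 1.0037698088453915
```

View pics/w8.png

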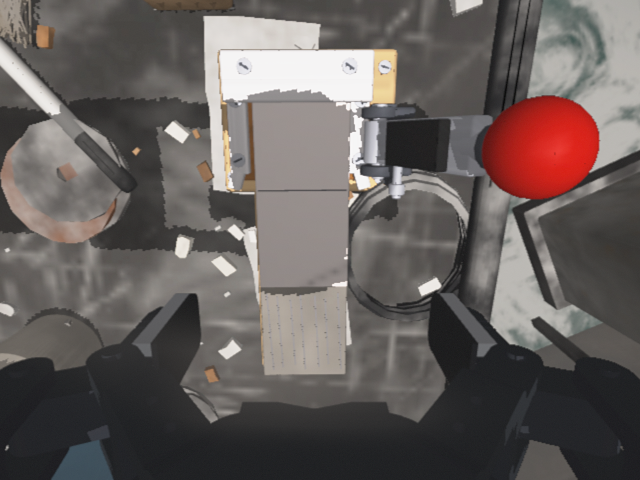

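The pencil line at row 190 is level with the rail mouths, so the plate is home, and the bar is still open. I'll locate the open knob and go above it.

```bash
sed -i 's/,63,st/,165,st/' knob.py; python3 knob.py
```

```text
20.05 [464.87542749 -48.38379617 321.31549685] [1.79777546e+02 3.74316931e-02 7.90271261e+01]
9896 [[557.34578912  -4.816578   165.        ]]
```

>>> {"fn": "send_rows", "kwargs": {"series": [[[40,0,0,-35,0,0,-5],[60,0,0,-35,0,0,-8.5],[60,0,0,0,0,0,-8.5],[60,0,0,0,0,0,-8.5],[60,0,0,0,0,0,-8.5],[60,0,0,0,0,0,-8.5],[60,0,0,0,0,0,-8.5],[60,0,0,0,0,0,-8.5]]], "squeeze": 80}}

```text
time_s: 20.9
eef_pos: [463.4, -48.3, 387.2]
tcp_rot: [-179.8, -0.3, 143.9]
wrist_force: [0.0, -0.2, 0.7]
width: 0.763
gripper_force: 0.0
```

>>> {"fn": "send_rows", "kwargs": {"series": [[[60,0,0,0,0,0,-8.5],[60,0,0,0,0,0,-8.5],[60,0,0,0,0,0,-8.5],[60,-40,30,0,0,0,0],[60,-40,30,0,0,0,0],[60,0,0,0,0,0,0],[60,0,0,0,0,0,0]]]}}

```text
time_s: 21.6
eef_pos: [554.1, -4.4, 386.5]
tcp_rot: [-179.9, -0.4, 169.1]
wrist_force: [-0.2, -0.4, -0.3]
width: 0.766
gripper_force: 0.0
```

```bash
python3 knob.py
```

```text
21.65 [553.34666024  -4.75557446 386.96475073] [-179.8905321    -0.33915135  169.04565764]
39 [[556.5757861  -5.0232307 165.       ]]
```

>>> {"fn": "send_rows", "kwargs": {"series": [[[60,-2,0,30,0,0,0],[60,0,0,25,0,0,0],[60,0,0,16,0,0,0],[60,0,0,0,0,0,0],[255,0,0,0,0,0,0],[255,0,0,0,0,0,0],[255,0,0,0,0,0,0],[255,0,0,0,0,0,0]]]}}

```text
time_s: 22.5
eef_pos: [556.6, -4.7, 320.8]
tcp_rot: [179.9, 0.1, 169.0]
wrist_force: [-2.4, 4.7, 5.3]
width: 0.362
gripper_force: 78.7
```

>>> {"fn": "send_rows", "kwargs": {"series": [[[255,8,0,-2.4,0,0,0],[255,7.7,0,-1.7,0,0,0],[255,8,0,-1,0,0,0],[255,8.1,0,-0.7,0,0,0],[255,8.1,0,0,0,0,0],[255,8.1,0,0.7,0,0,0]]]}}

```text
time_s: 23.1
eef_pos: [509.2, 3.4, 324.9]
tcp_rot: [-179.9, 0.1, 169.0]
wrist_force: [0.0, 0.3, -0.8]
width: 0.094
gripper_force: 0.0
```

The fingers slipped off again (width 0.09). I'll check where the knob is, then push it over from behind with closed fingers.

```bash
python3 - <<'E'
from workcell import robot, grab_frame
import numpy as np
from h import *
f=grab_frame("scene"); im=f["color"].astype(int)
m=(im[...,2]>120)&(im[...,1]<60)&(im[...,0]<60); m[:120]=0;m[300:]=0;m[:,:270]=0;m[:,430:]=0
ys,xs=np.nonzero(m);print(len(xs),xs.mean(),ys.mean(),robot.get_state()["eef_pos"])
h=np.array([520.3,1.7,63])
for t in(0,1,1.3,1.5,1.7,1.9):print(t,proj(f,h+108*np.cos(t)*np.array([-.982,.191,0])+[0,0,108*np.sin(t)]))
E
```

```text
143 296.9230769230769 166.56643356643357 [507.4423684    3.6434322  323.89484213]
0 [[350.96177076 247.87587248]]
1 [[332.16189238 190.12810598]]
1.3 [[321.28786145 177.04453064]]
1.5 [[313.73136568 170.91581429]]
1.7 [[306.35933776 167.13069071]]
1.9 [[299.50070311 165.7580968 ]]
```

```bash
python3 - <<'E'
from workcell import grab_frame
import pickle,numpy as np
from h import *
f=pickle.load(open("top0.pkl","rb")); w=grab_frame("wrist")
st=dict(eef_pos=np.array([467.58,-48.77,326.34]),tcp_rot=[179.17,.03,79.03])
for z in(40,70,100,130):
    a=back(f,[[310,147],[520,187]],z); b=back(w,[[520,0],[475,310]],z,st)
    print(z,[np.interp(0,[p[1,1],p[0,1]],[p[1,0],p[0,0]]) if p[1,1]<p[0,1] else None for p in(a,b)],a[:,:2].round(),b[:,:2].round())
E
```

```text
40 [np.float64(597.0710627683717), np.float64(603.7348993463738)] [[ 611.   60.]
 [ 531. -292.]] [[ 618.   66.]
 [ 575. -131.]]
70 [np.float64(586.9987882129564), np.float64(588.6815295119934)] [[ 601.   60.]
 [ 524. -280.]] [[ 602.   60.]
 [ 564. -114.]]
100 [np.float64(576.9265136575411), np.float64(573.6281596776128)] [[ 590.   60.]
 [ 516. -269.]] [[585.  54.]
 [553. -97.]]
130 [np.float64(566.8542391021259), np.float64(558.5747898432322)] [[ 580.   59.]
 [ 509. -257.]] [[569.  48.]
 [541. -79.]]
```

The tube's top is at about z 95, so fingertips at z≈147 pass over it. I'll go behind the knob with closed fingers and push.

>>> {"fn": "send_rows", "kwargs": {"series": [[[255,0,0,-33,0,0,0],[255,0,0,-33,0,0,0],[255,-47,0,0,0,0,0],[255,-47,0,0,0,0,0],[255,0,0,35,0,0,0],[255,0,0,35,0,0,0],[255,0,0,0,0,0,0]]]}}

```text
time_s: 23.9
eef_pos: [598.6, -14.5, 313.7]
tcp_rot: [-179.8, -0.7, 169.0]
wrist_force: [-2.0, -0.4, -0.7]
width: -0.001
gripper_force: 0.0
```

>>> {"fn": "send_rows", "kwargs": {"series": [[[255,12,0,0,0,0,0],[255,12,0,0,0,0,0],[255,12,0,0,0,0,0],[255,12,0,0,0,0,0],[255,12,0,0,0,0,0],[255,12,0,0,0,0,0]]]}}

```text
time_s: 24.5
eef_pos: [532.9, -0.7, 325.5]
tcp_rot: [180.0, 0.9, 169.0]
wrist_force: [4.6, -0.9, 4.0]
width: 0.003
gripper_force: 2.3
```

>>> {"fn": "send_rows", "kwargs": {"series": [[[255,12,0,0,0,0,0],[255,12,0,2,0,0,0],[255,12,0,3,0,0,0],[255,10,0,4,0,0,0]]]}}

```text
time_s: 24.9
eef_pos: [483.4, 8.5, 310.0]
tcp_rot: [-179.9, -0.2, 169.0]
wrist_force: [0.7, -0.3, 1.0]
width: 0.001
gripper_force: 0.3
```

>>> {"fn": "send_rows", "kwargs": {"series": [[[255,8,0,6,0,0,0],[255,8,0,6,0,0,0],[255,0,0,0,0,0,0]]]}}

```text
time_s: 25.2
eef_pos: [467.3, 11.5, 296.5]
tcp_rot: [-179.9, -0.4, 169.0]
wrist_force: [-0.1, 0.5, 0.1]
width: -0.002
gripper_force: 0.0
```

```bash
python3 - <<'E'
from workcell import robot, grab_frame
import numpy as np,cv2
from h import *
f=grab_frame("scene"); im=f["color"].astype(int)
m=(im[...,2]>120)&(im[...,1]<60)&(im[...,0]<60); m[:120]=0;m[300:]=0;m[:,:270]=0;m[:,430:]=0
ys,xs=np.nonzero(m);print(len(xs),xs.mean(),ys.mean(),robot.get_state()["eef_pos"],robot.get_state()["wrist_force"])
E
```

```text
259 350.0694980694981 236.6138996138996 [468.43033232  11.34902051 297.38435205] [ 0.54627042 -0.78301731  0.30803741]
```

>>> {"fn": "send_rows", "kwargs": {"series": [[[255,0,0,-40,0,0,0],[255,0,0,-45,0,0,0],[255,0,0,0,0,0,0]]]}}

```text
time_s: 25.55
eef_pos: [473.0, 11.0, 390.4]
tcp_rot: [180.0, 0.8, 169.0]
wrist_force: [0.9, 0.5, 0.8]
width: 0.001
gripper_force: 0.0
```

```bash
python3 - <<'E'
from workcell import robot, grab_frame
import numpy as np,cv2,pickle
from h import *
f=grab_frame("scene")
for g in(pickle.load(open("scene0.pkl","rb")),f):
    im=g["color"].astype(int)
    m=(im[...,2]>120)&(im[...,1]<60)&(im[...,0]<60); m[:120]=0;m[300:]=0;m[:,:270]=0;m[:,430:]=0
    ys,xs=np.nonzero(m);print(len(xs),xs.mean(),ys.mean())
h=np.array([520.3,1.7,63])
for t in(0,.1,.2,.3):print(t,proj(f,h+108*np.cos(t)*np.array([-.982,.191,0])+[0,0,108*np.sin(t)]))
cv2.imwrite("pics/s9.png",cv2.resize(f["color"][140:340,230:490],None,fx=3,fy=3))
E
```

```text
275 351.00363636363636 247.52363636363637
276 351.018115942029 247.33333333333334
0 [[350.96177076 247.87587248]]
0.1 [[350.78809929 242.44841518]]
0.2 [[350.20264961 236.74773334]]
0.3 [[349.20657195 230.84175546]]
```

View pics/s9.png

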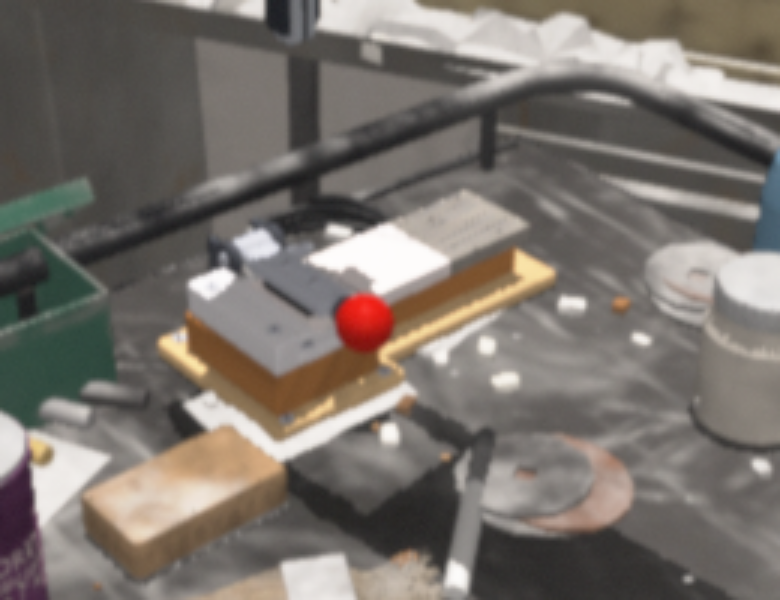

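The bar is shut: the knob is at (351,247), exactly as at the start. The plate is clamped with its grey rough end out in front, the bystanders are where they were, and the gripper is well clear. Handing in.

```bash
python3 -c "
from workcell import robot
print(robot.sign_off())"
```

```text
the job is handed in; nothing more can be done
None
```

I handed the job in at about 25.6 s: the plate is turned end for end with its smooth end against the stop, and the bar is shut on it with the rough end out in front. I judged this from the final camera view and the force at the stop; the hand-in returned no verdict, and the bar's pressure on the plate was not measured.

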